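# Pump up a bench hand pump until its indicator pin stands out

## Robot

A 6-joint arm with a two-finger parallel gripper is mounted at the origin on a cart in front of the work surface, level with it; the furniture and walls round the work are solid. World frame = base frame: x ahead of the robot, y to its left, z up, the work surface at z = 0. Lengths are in m, angles in rad, forces in N, time in s.
With the tool pointing down it reaches from about 0.35 to 0.875 m from the base axis. Payload 4.2 kg.
Tool frame: the origin (TCP) lies on the centre line of the jaws, within the pads' length; the fingertips stand 14 mm ahead of it and the grasp point (between the pads) lies 5 mm behind it (ctrl.tcp_to_tips is the distance from the TCP to the fingertips, in m); z points along the fingers, x is the direction in which the jaws open and shut, and the axes are right-handed (so a half turn about z gives the same grasp; the last joint's range is limited). The gripper opens to 85 mm and grips with 20 to 120 N. Pads are 22 mm wide; open, the fingers measure 114 mm over their backs; the gripper's body (76 mm by 85 mm) begins 54 mm behind the grasp point. The pads swing forward as they close: fully open they stand 13 mm farther back than shut.
Start: joints at [1.552, 0.385, 0.008, 0, -1.194, -0.259], TCP at [0.171, 0.601, 0.245] pointing down, gripper open.
Joint ranges: [-3.14, 3.14], [-1.21, 2.06], [-1.07, 1.41], [-3.16, 2.05], [-2.99, -0.16], [-3.1, 3.1]. Speed limits (rad/s): [2.79, 2.79, 3.14, 3.14, 3.14, 3.14].

## Interface

Orientations are given as [roll, pitch, yaw] about the fixed x, y, z axes, in that order (R = Rz(yaw) Ry(pitch) Rx(roll)).
In Python, from bench import state, imaging, ctrl gives the robot as it stands. The module is installed in compiled form; this text tells all that it offers.
- The arm moves only by the shell command python3 -m handwheel 'ROWS' [OPENING] [FORCE]. ROWS is JSON, a list that holds one entry, the list of rows, each a list of 4 numbers: the shift along the tool's x, y, z in m, then the turn about the tool's z in rad. A call has 1 to 5 rows; each row is the pose to reach, as a shift and turn from the pose measured when the call began, along the tool's axes at that moment; what a row does not reach only later rows make up. A row lasts 1/8 s, in which the tool goes at most 62.5 mm and 10.7 degrees, less where a joint would pass 70% of its speed; a pose out of reach is approached as far as the arm can. A call with a gripper value outside its range is refused whole. OPENING is the finger opening in m, from 0 to 0.0854, set as the call begins (- or left out, the last holds). The fingers move at their own pace and stop on an object; FORCE is the grip in N (left out, the last holds). Time passes only in rows, so rows that repeat a pose let the fingers close. It gives the time, the measured TCP pose, the force and the opening at its end, in the units of the state.
- state(): the state, without advancing time (a new reading comes with each control period).
- imaging.snapshot(name): name is "scene" or "top"; returns the picture (384x512x3 uint8, blue, green, red); there is no depth.
- imaging.camera_model(name): a dict with "camera_matrix" (3x3 intrinsics, pixels), "R" (3x3) and "t" (3): a world point X has camera coordinates R X + t. Camera axes: x right, y down, z forward; pixel columns grow to the right and rows downward; lengths in m; the calibration is good to about 2 mm. A picture is of the moment at which its call begins. camera_model takes no time and is no camera call.
- ctrl.finish_job(): hands the job in, once; it reports no verdict.
The state is a dict: "t": time; "qpos": joint angles; "qvel": joint speeds; "joint_efforts": joint torques, N m; "ee_pos": TCP position; "ee_rot": TCP orientation; "force": force on the tool from outside, world axes, zero at the start; "wrist_torque": the same for the moment, N m; "opening": finger opening in m.
Only numpy, scipy, OpenCV 4.12 (cv2) and the standard library are available. Lean on these libraries where they do the work, as an engineer would, in place of code of your own. Each camera call takes 0.05 s, during which the arm holds its last target.

## Task

Make the hand pump ready for the cell press: push its raised vent lever all the way down flat with the fingertips, then press the plunger knob down and let it spring back, again and again, until the indicator pin stands fully out of its collar, level with the fixed gauge post beside it. Finish with the plunger risen, touching nothing. Do not lift or shove the pump, do not touch the pin, and leave the things around it where they are.

Things in the scene. Friction and masses are not known exactly. Their poses are not given: they have to be found in the camera images.
- pump: Loose hand pump, about 3 kg. Dark base plate (x -115 to 55, y -85 to 85, z 0 to 12 mm) with an aluminium block (x -35 to 50, y -75 to 75 mm, top z 45). On the block a wide barrel with a black knob (+y half) and a slimmer tower, 40 mm wide, with the indicator pin (-y half); vent lever in front (-x, roughly towards the robot). Origin: underside, at table height; +z up.
- plunger_top (a point): Centre of the top of the plunger's black mushroom knob (46 mm wide), at x = 15, y = 45 mm of the pump; 122 mm above the table when risen, 102 mm when fully pressed. Moves with the plunger.
- plunger (a joint): m pressed: 0 risen, 0.020 bottom stop. Spring return: 2.5 N at top, 5.5 N at bottom, 2 N more while it lifts the pin, damping 6 N s/m. Vent shut: each full stroke ratchets the pin up about 6 mm (first 1 to 8), in the lower part of the stroke only; press at least nine tenths down and let it rise fully. Vent open: the pin does not move. Extra strokes when the pin is out do no harm.
- vent_paddle (a point): Middle of the upper face of the black paddle (32 long x 26 mm wide) at the end of the vent lever, 52 mm from its pivot, which lies at x -45, y 0, z 40 mm of the pump. Lever flat: the paddle is at x -97, y 0, z 45.5 mm, just above a rubber foot. Lever open: it slants up and forward (-x).
- vent (a joint): Angle of the vent lever above the horizontal, rad: 0 lies flat (vent shut, a hard stop), 0.4 to 0.7 at the start (open). Stiff (0.06 N m of friction): it stays where it is left; pressed from above about 40 to 50 mm out from the pivot it needs 1 to 2 N.
- pin_top (a point): Top of the steel indicator pin (8 mm thick), at x 15, y -45 mm of the pump; 81.5 mm above the table when in, about 112 mm when fully out. Its collar's top is 80 mm high; a fixed steel gauge post, as thick as the pin and 15 mm beside it in +y, is 110.5 mm high.
- pin (a joint): How far the indicator pin has come out, m: 0 to 0.017 at the start, about 0.031 fully out (three to five full strokes). It stays where the ratchet left it.
- cell_a: Green cylindrical cell, 21 mm wide and 71 mm high, standing loose just right (-y) of the pump; a bystander. Origin at the centre of its foot.
- cell_b: A second such green cell beside the first; a bystander.
- tape: Roll of white tape lying flat, 75 mm wide, 19 mm high, left (+y) of the pump; a bystander. Origin under its centre.
- case: Flat red plastic case, 61 x 132 x 22 mm, lying behind (+x of) the pump; a bystander. Origin under its centre.
- carton: Small white and blue carton, 40 x 62 x 30 mm, left (+y) of the pump near the lever; a bystander. Origin under its centre.

How it is judged:
By the outcome, as a careful person would: the job done as asked, in the order asked, and still so for the second after the job is handed in, with the robot touching nothing.
It also fails if it takes over 42 s, if anything falls off the work surface, if the arm or the gripper's body presses on something with over 40 N, if the wrist force passes 120 N, or if a joint passes its speed limit or range.

## Working session

There is one attempt and no reset: what is moved stays moved. The work goes in short steps, Python scripts to look and compute and a shell command to move; the robot and the scene stay as the last step left them, time stands still between calls to the robot, and variables do not carry over. Pictures are saved under pics/ and viewed, and the job is handed in when it is done.

```bash
mkdir -p pics; python3 - <<'E'
from bench import state, imaging, ctrl
import cv2,numpy as np
s=state()
for k,v in s.items(): print(k,np.round(v,3))
print(ctrl.tcp_to_tips)
for n in("scene","top"):
    cv2.imwrite(f"pics/{n}0.png",imaging.snapshot(n))
    m=imaging.camera_model(n); print(n,m)
E
```

```text
t 0.0
qpos [ 1.552e+00  3.860e-01  7.000e-03 -1.000e-03 -1.194e+00 -2.590e-01]
qvel [-0.001 -0.002 -0.001 -0.    -0.    -0.001]
joint_efforts [ 0.0000e+00 -3.9229e+01  1.8839e+01  4.1860e+00 -5.0000e-03  0.0000e+00]
ee_pos [0.171 0.601 0.244]
ee_rot [-3.141e+00 -2.000e-03 -1.849e+00]
force [ 0.295 -0.697 -0.329]
wrist_torque [-0.019  0.011  0.005]
opening 0.085
0.014
scene {'camera_matrix': array([[353.46522316,   0.        , 251.0097002 ],
       [  0.        , 353.46522316, 195.64195084],
       [  0.        ,   0.        ,   1.        ]]), 'R': array([[ 5.83694641e-01, -8.11973171e-01, -3.69238328e-04],
       [-4.44248482e-01, -3.18971540e-01, -8.37197971e-01],
       [ 6.79664515e-01,  4.88832003e-01, -5.46899827e-01]]), 't': array([-0.08503498,  0.42164973,  0.38187979])}
top {'camera_matrix': array([[474.91075627,   0.        , 252.52425129],
       [  0.        , 474.91075627, 197.5218263 ],
       [  0.        ,   0.        ,   1.        ]]), 'R': array([[ 2.07941820e-02, -9.99783722e-01, -3.33519302e-04],
       [-9.77800779e-01, -2.02673939e-02, -2.08554236e-01],
       [ 2.08502370e-01,  4.66283017e-03, -9.78010746e-01]]), 't': array([0.28369824, 0.57967261, 0.83550093])}
```

View pics/scene0.png

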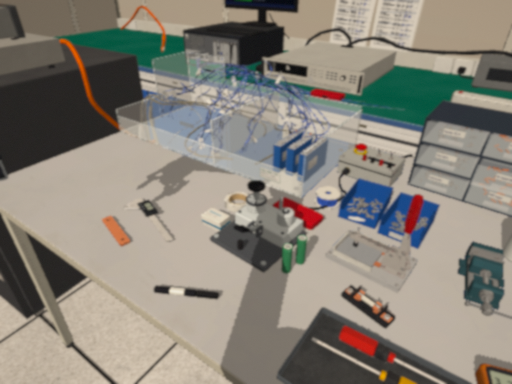

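View pics/top0.png

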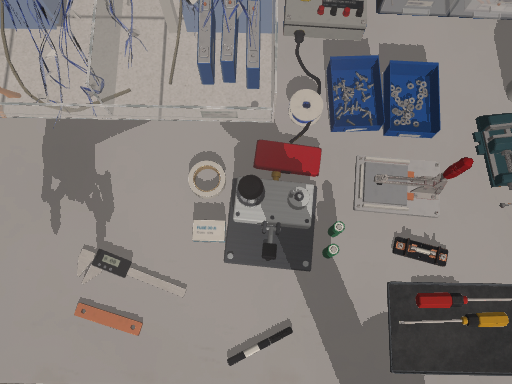

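The top view shows the pump at about (270,220) px. The knob is near (250,189), the pin tower near (300,195), the raised black lever near (269,245), and the cells at (335,228) and (331,251). I'll enlarge this area.

```bash
python3 - <<'E'
import cv2
a=cv2.imread("pics/top0.png")[135:285,180:350]; cv2.imwrite("pics/topc.png",cv2.resize(a,None,fx=4,fy=4,interpolation=cv2.INTER_CUBIC))
a=cv2.imread("pics/scene0.png")[170:280,195:330]; cv2.imwrite("pics/scenec.png",cv2.resize(a,None,fx=5,fy=5,interpolation=cv2.INTER_CUBIC))
E
```

```text
(no output)
```

View pics/topc.png

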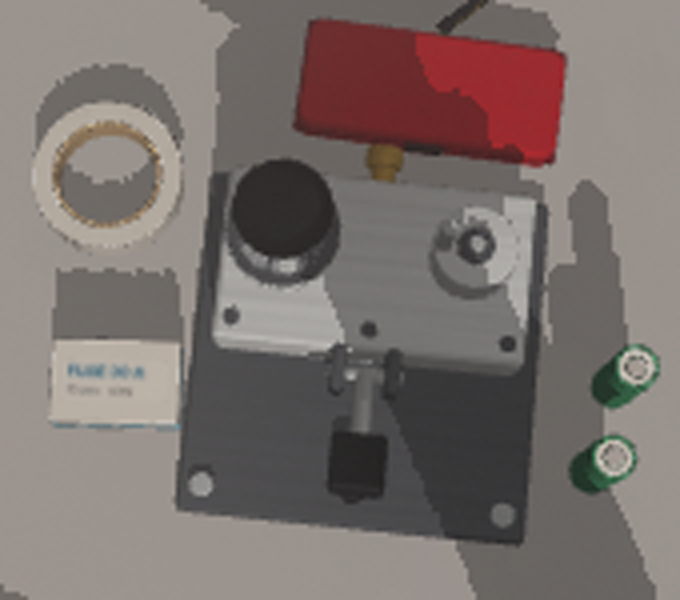

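View pics/scenec.png

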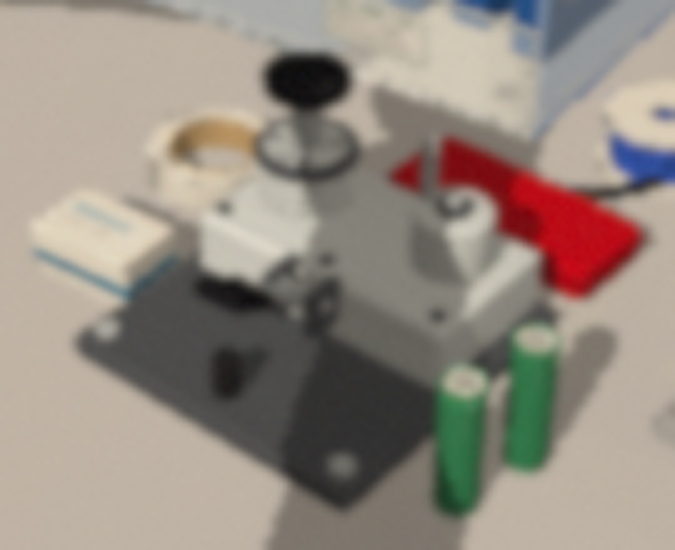

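```bash
cat > h.py <<'E'
import numpy as np,cv2
from bench import state, imaging, ctrl
from scipy.optimize import least_squares
M={n:imaging.camera_model(n) for n in("scene","top")}
def proj(n,X):
    m=M[n]; X=np.atleast_2d(X); c=X@m["R"].T+m["t"]; p=c@m["camera_matrix"].T; return p[:,:2]/p[:,2:]
def P2W(p,q):
    x,y,a=p[:3]; c,s=np.cos(a),np.sin(a); q=np.atleast_2d(q)
    return np.c_[x+c*q[:,0]-s*q[:,1], y+s*q[:,0]+c*q[:,1], q[:,2]]
def lever(v,d=52,off=5.5):
    return [-45-d*np.cos(v)+off*np.sin(v)*1,0,40+d*np.sin(v)+off*np.cos(v)]
def unc(pts,f,o): return (np.array(pts,float)+.5)/f-.5+np.array(o)
E
cat > fit.py <<'E'
from h import *
q=np.array([[-115,85,12],[-115,-85,12],[55,-85,12],[-35,75,45],[-35,-75,45],[15,45,122]])/1e3
u=unc([(178,510),(523,543),(548,203),(214,334),(522,360),(283,208)],4,(180,135))
q2=np.array([[-115,85,12],[-115,-85,12],[15,45,122]])/1e3
u2=unc([(75,345),(345,510),(307,80)],5,(195,170))
def r(p,both=1):
    a=(proj("top",P2W(p,q))-u).ravel()
    return np.r_[a,(proj("scene",P2W(p,q2))-u2).ravel()] if both else a
for b in(0,1):
    s=least_squares(r,[.55,0,0],args=(b,)); print(s.x,np.round(s.fun.reshape(-1,2),1).tolist())
p=s.x; np.save("pose.npy",p)
for v in(.3,.4,.5,.6,.7):
    X=P2W(p,np.array(lever(v))/1e3)
    print(v,X.round(4),((proj("top",X)-(180,135)+.5)*4-.5).round(0),((proj("scene",X)-(195,170)+.5)*5-.5).round(0))
for z in(81.5,90,98,110.5):
    for y in(-45,-30):
        X=P2W(p,np.array([15,y,z])/1e3); print(z,y,X.round(4),((proj("top",X)-(180,135)+.5)*4-.5).round(0),((proj("scene",X)-(195,170)+.5)*5-.5).round(0))
print("knob",P2W(p,np.array([15,45,122])/1e3))
E
python3 fit.py
```

```text
[ 0.56415258  0.25625773 -0.07141707] [[-0.5, -0.3], [0.8, -0.4], [0.2, -0.6], [-0.9, 0.8], [0.7, 1.5], [-0.3, -1.1]]
[ 0.56313266  0.25534381 -0.06996258] [[0.0, 0.3], [1.4, 0.1], [0.6, -0.2], [-0.4, 1.4], [1.2, 2.0], [0.2, -0.5], [-1.0, -2.1], [0.5, -2.8], [-0.3, -4.0]]
0.3 [[0.4703 0.2618 0.0606]] [[360. 473.]] [[231. 304.]]
0.4 [[0.4726 0.2617 0.0653]] [[361. 467.]] [[234. 294.]]
0.5 [[0.4754 0.2615 0.0698]] [[362. 460.]] [[238. 283.]]
0.6 [[0.4785 0.2613 0.0739]] [[363. 452.]] [[242. 272.]]
0.7 [[0.4821 0.261  0.0777]] [[364. 443.]] [[247. 262.]]
81.5 -45 [[0.575  0.2094 0.0815]] [[479. 243.]] [[453. 197.]]
81.5 -30 [[0.576  0.2244 0.0815]] [[446. 241.]] [[427. 185.]]
90 -45 [[0.575  0.2094 0.09  ]] [[480. 239.]] [[454. 182.]]
90 -30 [[0.576  0.2244 0.09  ]] [[448. 237.]] [[428. 170.]]
98 -45 [[0.575  0.2094 0.098 ]] [[482. 236.]] [[455. 168.]]
98 -30 [[0.576  0.2244 0.098 ]] [[449. 233.]] [[429. 156.]]
110.5 -45 [[0.575  0.2094 0.1105]] [[485. 230.]] [[457. 145.]]
110.5 -30 [[0.576  0.2244 0.1105]] [[451. 227.]] [[430. 134.]]
knob [[0.58124171 0.29918514 0.122     ]]
```

The pump sits at about (0.564, 0.256) with yaw -0.07 rad. The vent is at about 0.43 rad and the pin is in. I'll close the fingers and move above the paddle, turning to line up with the pump.

```bash
python3 -m handwheel '[[[0.029,-0.046,0,-0.04],[0.058,-0.092,0,-0.08],[0.088,-0.137,0,-0.13],[0.117,-0.183,0,-0.17],[0.146,-0.229,0,-0.208]]]' 0 40; python3 - <<'E'
from h import *
p=np.load("pose.npy"); s=state(); print(s["ee_pos"],s["ee_rot"],s["force"])
from scipy.spatial.transform import Rotation as R
g=P2W(p,np.array([-93,0,134])/1e3)[0]; print(g,R.from_euler("xyz",s["ee_rot"]).inv().apply(g-s["ee_pos"]))
E
```

```text
t: 0.72
ee_pos: [0.3522, 0.3957, 0.2444]
ee_rot: [3.141, -0.002, -1.639]
force: [0.4, 0.4, 1.0]
opening: 0.0005
[0.35215611 0.39572072 0.24438617] [ 3.14100872e+00 -2.39786612e-03 -1.63919522e+00] [0.38027872 0.42722986 0.98595938]
[0.47036017 0.26184502 0.134     ] [ 0.12521888 -0.12714209  0.11061252]
```

```bash
python3 -m handwheel '[[[0.042,-0.042,0.02,0],[0.084,-0.085,0.05,0],[0.125,-0.127,0.08,0],[0.125,-0.127,0.109,0],[0.125,-0.127,0.109,0]]]'; python3 - <<'E'
from h import *
s=state(); print(s["ee_pos"],s["ee_rot"],s["force"])
for n in("scene","top"):
    a=imaging.snapshot(n); 
    a=a[170:280,195:330] if n=="scene" else a[135:285,180:350]
    cv2.imwrite(f"pics/{n}1.png",cv2.resize(a,None,fx=4,fy=4,interpolation=cv2.INTER_CUBIC))
E
```

```text
t: 1.35
ee_pos: [0.4691, 0.2598, 0.1329]
ee_rot: [3.136, -0.008, -1.642]
force: [-0.5, 0.7, 0.3]
opening: -0.0001
[0.46914968 0.25978696 0.13288092] [ 3.13598484 -0.00759284 -1.64176403] [-0.4763335   0.68281534  0.31099897]
```

View pics/scene1.png

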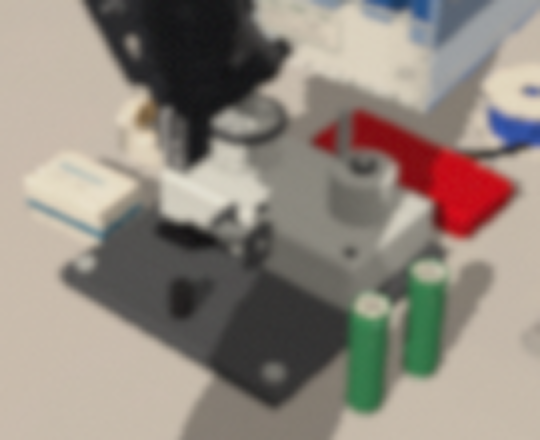

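View pics/top1.png

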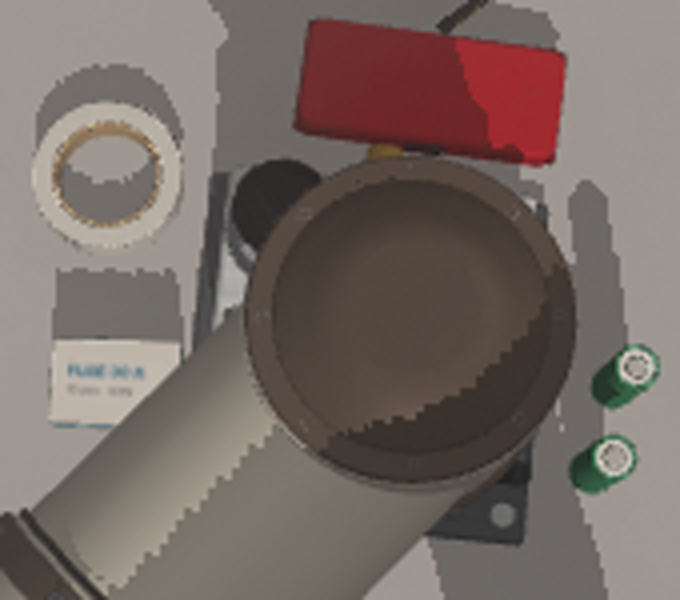

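The closed fingers hang above the paddle, at about (190,160) in the enlarged scene view. The wrist hides it in the top view. Now I'll press down in steps.

```bash
python3 -m handwheel '[[[-0.002,-0.001,0.02,0],[-0.002,-0.001,0.035,0],[-0.002,-0.001,0.045,0],[-0.002,-0.001,0.055,0],[-0.002,-0.001,0.06,0]]]'
```

```text
t: 2.08
ee_pos: [0.4715, 0.2645, 0.0759]
ee_rot: [3.142, -0.003, -1.638]
force: [-1.0, 0.4, 0.4]
opening: 0.0001
```

```bash
python3 -m handwheel '[[[0.001,0,0.005,0],[0.001,0,0.010,0],[0.001,0,0.014,0],[0.001,0,0.015,0]]]'
```

```text
t: 2.58
ee_pos: [0.4714, 0.2633, 0.0606]
ee_rot: [3.141, -0.003, -1.638]
force: [-1.4, 0.3, 0.7]
opening: -0.0004
```

```bash
python3 -m handwheel '[[[0,0,0.0015,0],[0,0,0.003,0],[0,0,0.003,0]]]'
```

```text
t: 2.95
ee_pos: [0.4714, 0.2633, 0.0593]
ee_rot: [-3.141, -0.003, -1.637]
force: [-4.2, -0.5, 11.1]
opening: -0.0003
```

The stop came at TCP z 59.3 mm (expected 59.5) with 11 N, so the lever is flat. I'll rise straight up and move over the knob.

```bash
python3 -m handwheel '[[[0,0,-0.045,0],[0,0,-0.1,0],[-0.022,-0.054,-0.1,0],[-0.0436,-0.108,-0.1,0],[-0.0436,-0.108,-0.1,0]]]'; python3 - <<'E'
from h import *
s=state(); print(s["ee_pos"],s["ee_rot"],s["force"])
for n in("scene","top"):
    a=imaging.snapshot(n); 
    a=a[150:270,195:330] if n=="scene" else a[135:285,180:350]
    cv2.imwrite(f"pics/{n}2.png",cv2.resize(a,None,fx=4,fy=4,interpolation=cv2.INTER_CUBIC))
E
```

```text
t: 3.58
ee_pos: [0.5848, 0.3006, 0.1574]
ee_rot: [-3.141, -0.003, -1.639]
force: [-1.0, -0.5, 0.2]
opening: 0.0001
[0.58484661 0.3005573  0.15743071] [-3.1412735  -0.00323865 -1.63928402] [-1.01457275 -0.47702784  0.15173529]
```

View pics/scene2.png

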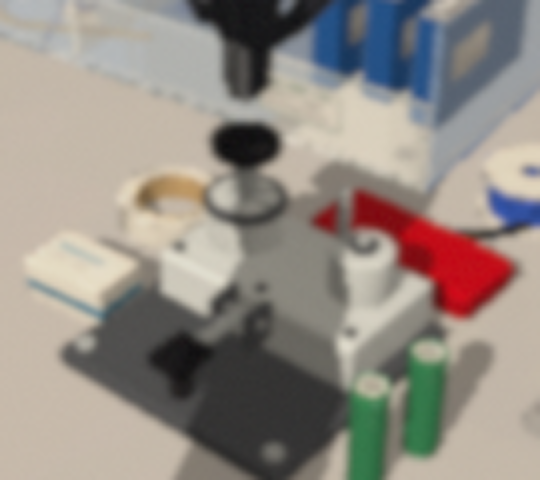

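View pics/top2.png

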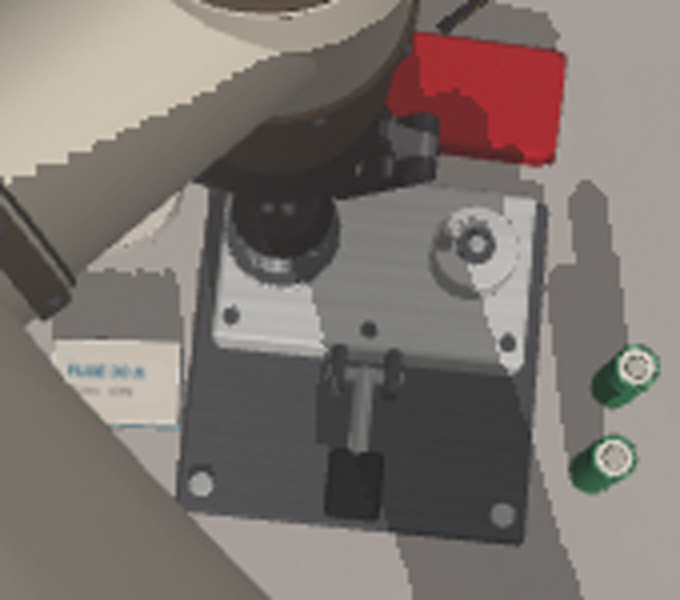

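The lever now lies flat, with the paddle at (354,485) in the enlarged top view. The fingertips are centred above the knob, at (245,95) against (245,140) in the scene view. First stroke.

```bash
python3 -m handwheel '[[[0.001,0.003,0.018,0],[0.001,0.003,0.028,0],[0.001,0.003,0.036,0],[0.001,0.003,0.042,0],[0.001,0.003,0.043,0]]]'; python3 -c "
from h import *
s=state(); print(s['ee_pos'],s['force'],s['qvel'])"
```

```text
t: 4.3
ee_pos: [0.5778, 0.2982, 0.1159]
ee_rot: [3.139, -0.005, -1.638]
force: [-4.6, -0.8, 7.8]
opening: 0.0002
[0.57780885 0.29816479 0.11587825] [-4.55195301 -0.82530381  7.81557114] [-7.64134975e-04  7.62189807e-04 -2.33400376e-03 -9.82034216e-04
  3.10953493e-03  5.10771084e-05]
```

Fully pressed (tips at 101.9 mm, 7.8 N). I'll release and look.

```bash
python3 -m handwheel '[[[0,-0.003,-0.012,0],[0,-0.003,-0.026,0],[0,-0.003,-0.03,0],[0,-0.003,-0.03,0]]]'; python3 - <<'E'
from h import *
s=state(); print(s["ee_pos"],s["force"])
for n in("scene",):
    a=imaging.snapshot(n); 
    a=a[150:270,195:330]
    cv2.imwrite(f"pics/{n}3.png",cv2.resize(a,None,fx=4,fy=4,interpolation=cv2.INTER_CUBIC))
E
```

```text
t: 4.8
ee_pos: [0.581, 0.2982, 0.1462]
ee_rot: [3.14, -0.005, -1.638]
force: [0.1, -0.1, 0.4]
opening: 0.0
[0.58103873 0.2981959  0.14619922] [ 0.11023915 -0.12066952  0.35376486]
```

View pics/scene3.png

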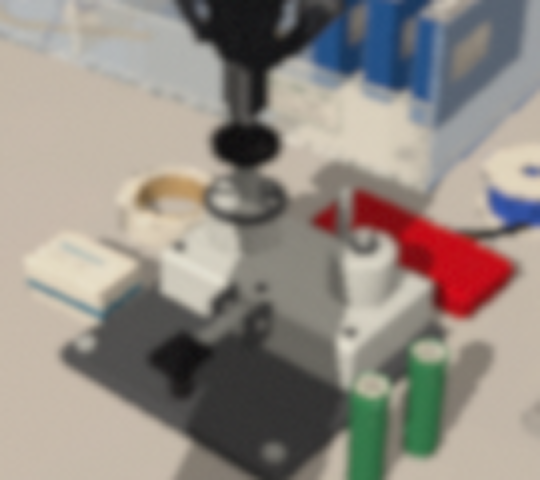

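The plunger rose and the pump did not move. The pin has come out little if at all, and the first stroke may give only 1 mm. More strokes.

```bash
python3 -m handwheel '[[[0,0,0.012,0],[0,0,0.022,0],[0,0,0.031,0],[0,0,0.033,0],[0,0,0.033,0]]]';  python3 -m handwheel '[[[0,0,-0.012,0],[0,0,-0.026,0],[0,0,-0.03,0],[0,0,-0.03,0]]]'; python3 - <<'E'
from h import *
s=state(); print(s["ee_pos"],s["force"])
for n in("scene",):
    a=imaging.snapshot(n); 
    a=a[180:225,260:310]
    cv2.imwrite(f"pics/{n}4.png",cv2.resize(a,None,fx=10,fy=10,interpolation=cv2.INTER_CUBIC))
E
```

```text
t: 5.48
ee_pos: [0.5814, 0.2984, 0.1157]
ee_rot: [-3.142, -0.004, -1.636]
force: [-3.1, -1.3, 14.5]
opening: 0.0002
t: 5.98
ee_pos: [0.581, 0.2983, 0.1451]
ee_rot: [3.14, -0.005, -1.637]
force: [-1.0, -0.5, -0.4]
opening: -0.0002
[0.58101558 0.29827922 0.1450724 ] [-1.01534293 -0.46804687 -0.37108894]
```

View pics/scene4.png

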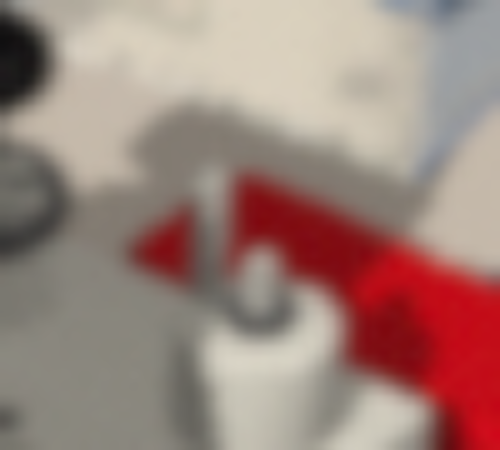

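The vent is shut and the ratchet works: the pin top is at (262,250) and the post top at (213,170) in the crop. Three more strokes.

```bash
python3 -m handwheel '[[[0,0,0.012,0],[0,0,0.022,0],[0,0,0.030,0],[0,0,0.032,0],[0,0,0.032,0]]]';  python3 -m handwheel '[[[0,0,-0.012,0],[0,0,-0.026,0],[0,0,-0.03,0],[0,0,-0.03,0]]]'
```

```text
t: 6.65
ee_pos: [0.5815, 0.2985, 0.1157]
ee_rot: [-3.14, -0.005, -1.635]
force: [-3.6, -0.3, 15.0]
opening: -0.0
t: 7.15
ee_pos: [0.5811, 0.2984, 0.1451]
ee_rot: [3.142, -0.005, -1.636]
force: [-0.1, -0.9, -0.8]
opening: -0.0003
```

```bash
python3 -m handwheel '[[[0,0,0.012,0],[0,0,0.022,0],[0,0,0.030,0],[0,0,0.032,0],[0,0,0.032,0]]]';  python3 -m handwheel '[[[0,0,-0.012,0],[0,0,-0.026,0],[0,0,-0.03,0],[0,0,-0.03,0]]]'
```

```text
t: 7.78
ee_pos: [0.5816, 0.2987, 0.1157]
ee_rot: [-3.139, -0.005, -1.634]
force: [-4.3, -0.4, 15.1]
opening: -0.0
t: 8.28
ee_pos: [0.5811, 0.2986, 0.1451]
ee_rot: [-3.141, -0.005, -1.635]
force: [0.1, 0.2, -0.4]
opening: 0.0001
```

```bash
python3 -m handwheel '[[[0,0,0.012,0],[0,0,0.022,0],[0,0,0.030,0],[0,0,0.032,0],[0,0,0.032,0]]]';  python3 -m handwheel '[[[0,0,-0.012,0],[0,0,-0.026,0],[0,0,-0.03,0],[0,0,-0.03,0]]]'; python3 - <<'E'
from h import *
s=state(); print(s["ee_pos"],s["force"])
for n in("scene",):
    a=imaging.snapshot(n); 
    a=a[180:225,260:310]
    cv2.imwrite(f"pics/{n}5.png",cv2.resize(a,None,fx=10,fy=10,interpolation=cv2.INTER_CUBIC))
E
```

```text
t: 8.9
ee_pos: [0.5816, 0.2988, 0.1157]
ee_rot: [-3.138, -0.005, -1.633]
force: [-3.8, -0.1, 14.6]
opening: -0.0
t: 9.4
ee_pos: [0.5811, 0.2987, 0.1451]
ee_rot: [-3.14, -0.005, -1.634]
force: [-0.1, -0.7, 0.3]
opening: -0.0005
[0.58107087 0.29868851 0.1450904 ] [-0.06892798 -0.74727886  0.31970275]
```

View pics/scene5.png

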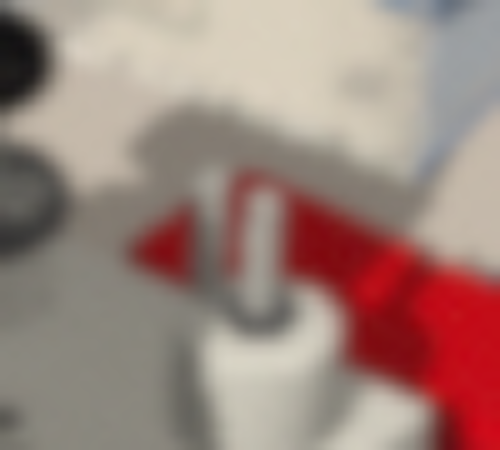

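The pin top is at (265,183). Level with the post (213,170) would project to about (267,192), so it looks fully out. Extra strokes do no harm, so I'll do two more to be sure and compare.

```bash
python3 -m handwheel '[[[0,0,0.012,0],[0,0,0.022,0],[0,0,0.030,0],[0,0,0.032,0],[0,0,0.032,0]]]';  python3 -m handwheel '[[[0,0,-0.012,0],[0,0,-0.026,0],[0,0,-0.03,0],[0,0,-0.03,0]]]'
```

```text
t: 10.07
ee_pos: [0.5815, 0.2989, 0.1157]
ee_rot: [-3.138, -0.005, -1.632]
force: [-4.6, 0.5, 13.4]
opening: -0.0001
t: 10.58
ee_pos: [0.581, 0.2987, 0.1451]
ee_rot: [-3.139, -0.006, -1.633]
force: [-0.1, -0.0, -0.3]
opening: 0.0
```

```bash
python3 -m handwheel '[[[0,0,0.012,0],[0,0,0.022,0],[0,0,0.030,0],[0,0,0.032,0],[0,0,0.032,0]]]';  python3 -m handwheel '[[[0,0,-0.012,0],[0,0,-0.026,0],[0,0,-0.04,0],[0,0,-0.06,0],[0,0,-0.08,0]]]'; python3 - <<'E'
from h import *
s=state(); print(s["ee_pos"],s["force"])
a=imaging.snapshot("scene")
cv2.imwrite("pics/scene6w.png",cv2.resize(a[130:280,195:330],None,fx=4,fy=4,interpolation=cv2.INTER_CUBIC))
cv2.imwrite("pics/scene6.png",cv2.resize(a[180:225,260:310],None,fx=10,fy=10,interpolation=cv2.INTER_CUBIC))
a=imaging.snapshot("top")
cv2.imwrite("pics/top6.png",cv2.resize(a[135:285,180:350],None,fx=4,fy=4,interpolation=cv2.INTER_CUBIC))
E
```

```text
t: 11.2
ee_pos: [0.5814, 0.2989, 0.1157]
ee_rot: [-3.137, -0.005, -1.632]
force: [-4.4, -0.1, 13.5]
opening: -0.0
t: 11.82
ee_pos: [0.5806, 0.299, 0.1959]
ee_rot: [-3.139, -0.006, -1.632]
force: [0.8, 0.8, 0.2]
opening: -0.0002
[0.58058665 0.29903298 0.19585729] [0.82233174 0.82684528 0.21335541]
```

View pics/scene6.png

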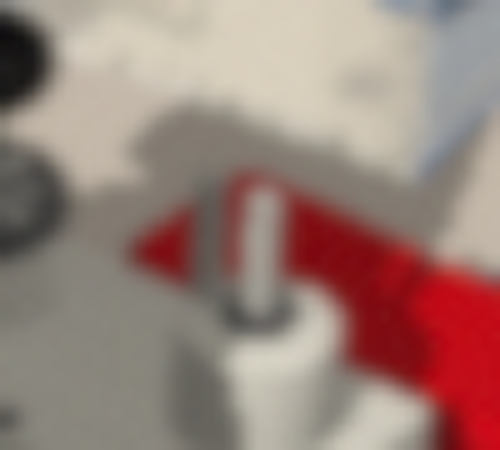

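View pics/scene6w.png

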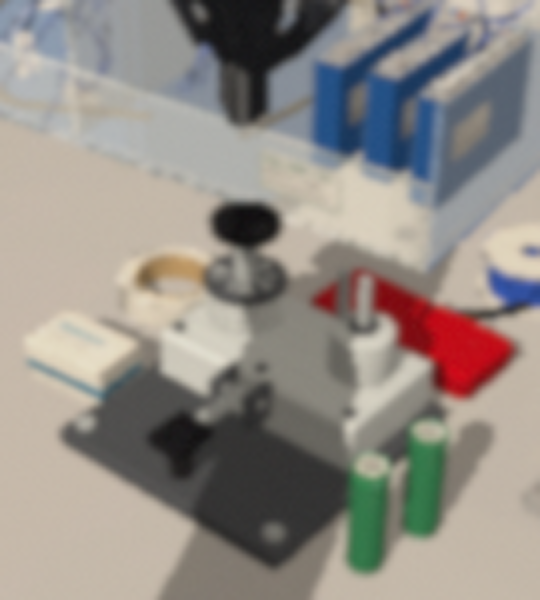

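View pics/top6.png

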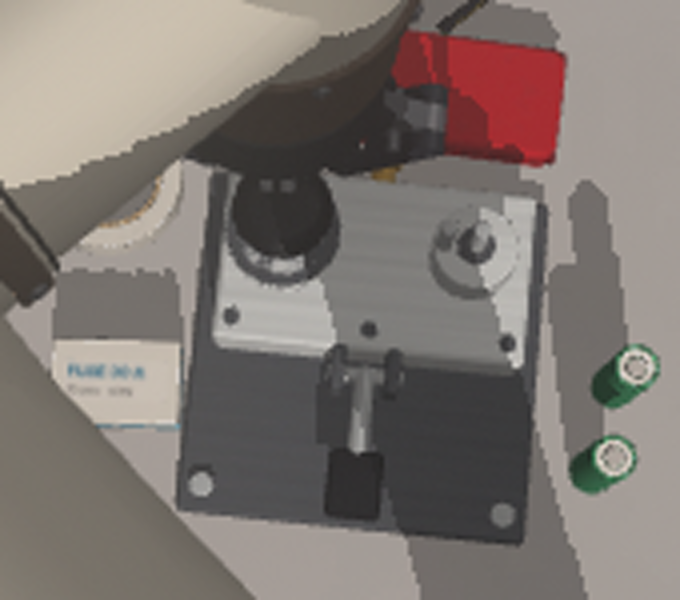

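The pin top has not moved over the two extra strokes (still at (264,184)), so it is at its stop, level with the post. The plunger is up, the lever is flat, and the pump and the bystanders I can see are where they were. The fingers are about 60 mm clear of the knob.

```bash
python3 -m handwheel '[[[0,0,0,0],[0,0,0,0]]]'; python3 -c "
from bench import ctrl
print(ctrl.finish_job())"
```

```text
t: 12.18
ee_pos: [0.5815, 0.2996, 0.1971]
ee_rot: [-3.136, -0.004, -1.632]
force: [0.5, 0.4, -0.1]
opening: 0.0003
the job is handed in; nothing more can be done
None
```

The hand pump is ready for the cell press, and I handed the job in at 12.2 s of the 42 s allowed.

- **Vent lever:** I pushed it down with the closed fingertips to its hard stop. The tool stopped at 59.3 mm against an expected 59.5 mm, with 11 N, and both cameras show the lever flat.
- **Plunger:** I gave it seven full strokes, each to the bottom stop (fingertips at about 102 mm, 8 to 15 N) with a full release after it. The first stroke moved the pin little if at all.
- **Indicator pin:** After the fifth stroke the pin looked level with the gauge post. The two extra strokes did not move it further, so I take it as fully out.
- **Final state:** The plunger is risen and the fingertips are about 60 mm above the knob, with forces near zero. The pump, both cells, carton and case show no movement. The arm partly hides the tape and case in the last top view, but the scene view shows both in place.

The two cameras disagreed on the pump's position by about 1 mm. The scene camera was a few pixels off vertically. Neither mattered for the pressing.

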